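Sweep the squeezed lemon halves into the scrap tray

TASK

Clear the three squeezed lemon halves off the prep board: first push its pulled-out scrap tray fully home with your fingertips, so that the tray lies under the opening in the board, then sweep the halves across the board with closed fingers so that all three drop through the opening into the tray. Pick nothing up, leave the two whole lemons and the mug where they are, and leave the tray fully home.

Things in the scene. Friction and masses are not known exactly. Their poses are not given: they have to be found in the camera images.
- board: Wooden prep board fixed on the worktop, 280 (its x) x 340 (its y) mm, flat top 85 mm above the worktop. Origin: on the worktop under its middle. Near its -y end an opening goes right through: x -110 to +110, y -150 to -60 mm (20 mm of board remain beyond it, 30 mm at each side). The lemon halves and whole lemons lie on the cutting area, y above -60 mm.
- opening (a point): Middle of the opening (220 mm along the board's x, 90 mm along its y), level with the top of the board; axes as the board's.
- tray (a joint): How far (m) the scrap tray is pulled out of the board's -y end, along the board's -y: 0 is fully home (its front panel stops against the end of the board), at most 0.12. It starts pulled out by 40 to 65 mm, leaving part of the opening open to the worktop. It slides with about 1.5 N of friction, has no spring and stays where it is left.
- tray_front (a point): Middle of the outer face of the tray's wooden front panel, 32 mm above the worktop; it looks along the board's -y and is pushed along +y. Panel 276 mm wide, 15 mm thick, from 5 to 48 mm above the worktop in the middle 100 mm (a finger dip), to 62 mm beside that. Fully home it is at y = -185 mm in the board's frame, 15 mm beyond the board's end.
- tray_in (a point): Middle of the tray's inner floor, 12 mm above the worktop; moves with the tray; axes as the board's. The inside is 230 (x) x 120 (y) mm with walls 49 mm high, wider than the opening all round when the tray is home.
- half_a: Squeezed lemon half, a dome 53 mm across and 32 mm high lying cut face down on the board, about 50 g, sliding freely. Origin: centre of the cut face (z up through the dome's tip at the start). Starts in the middle of the board, its near (-x) side.
- half_b: Squeezed lemon half as half_a; starts on the board's middle line, some 60 mm farther from the opening than the other two.
- half_c: Squeezed lemon half as half_a; starts in the middle of the board, its far (+x) side.
- whole_1: Whole lemon, 71 x 53 mm, 51 mm high, lying loose at one corner of the board's +y end (which corner varies; whole_2 has the other). Must stay. Origin: underside at the start.
- whole_2: Whole lemon, 72 x 55 mm, 56 mm high, lying loose at the other corner of the board's +y end. Must stay. Origin: underside at the start.
- mug: White mug, 85 mm across (118 mm with its handle), 91 mm high, loose on the worktop to the left (+y) of the board. Must stay. Origin: centre of its footprint with the handle, on the underside. Behind it a wall cabinet hangs over the worktop's left part (about x > 0.55, y > 0, from 0.43 m up): keep the arm's wrist clear of it.

How it is judged (in metres and radians):
On the way, in this order (a step that is already met when the one before it is completed fails the run):
1. the scrap tray is fully home, with all three halves still on the board (value of joint tray below 0.004 m and height (world z) of each of half_a, half_b, half_c above 0.08 m), for 0.2 s.
2. all three halves have dropped into the tray (x of half_a in the frame of tray_in between -0.118 and 0.118 m and y of half_a in the frame of tray_in between -0.064 and 0.064 m and height (world z) of each of half_a, half_b, half_c below 0.07 m and x of half_b in the frame of tray_in between -0.118 and 0.118 m and y of half_b in the frame of tray_in between -0.064 and 0.064 m and x of half_c in the frame of tray_in between -0.118 and 0.118 m and y of half_c in the frame of tray_in between -0.064 and 0.064 m), for 0.2 s.
At the end, for the whole second after the job is handed in: All three halves lie inside the tray, below the board's top, no longer falling (rocking on the spot is allowed, below 0.15 m/s); the tray is home within 4 mm; the two whole lemons and the mug are within 30 mm of where they started (all of step 2 and value of joint tray below 0.004 m and linear speed of each of half_a, half_b, half_c below 0.15 m/s and distance of each of whole_1, whole_2, mug from where it was at the start of the episode below 0.03 m); the robot touches nothing.
It fails at once if a lemon half is lifted (more than 35 mm above the board) instead of swept (height (world z) of any of half_a, half_b, half_c above 0.12 m).
It fails at once if a half drops below the board while the tray is not home (more than 10 mm out) (value of joint tray above 0.01 m and height (world z) of any of half_a, half_b, half_c below 0.06 m).
It fails at once if a whole lemon or the mug is moved by more than 30 mm (distance of any of whole_1, whole_2, mug from where it was at the start of the episode above 0.03 m).
It also fails if it takes over 64 s, if anything falls off the work surface, if the arm or the gripper's body presses on something with over 40 N, if the wrist force passes 120 N, or if a joint passes its speed limit or range.

ROBOT

A 7-joint arm with a two-finger parallel gripper is mounted at the origin on a cart in front of the work surface, level with it; the furniture and walls round the work are solid. World frame = base frame: x ahead of the robot, y to its left, z up, the work surface at z = 0. Lengths are in mm, angles in rad, forces in N, time in s.
With the tool pointing down it reaches from about 400 to 900 mm from the base axis. Payload 5.5 kg.
Tool frame: the origin (TCP) lies midway between the tips of the shut fingers; the grasp point (between the pads) lies 19 mm behind it (env.hold_point_z is the distance from the TCP to the grasp point, in mm); z points along the fingers, y is the line along which they close (so a half turn about z gives the same grasp; the last joint's range is limited). The gripper opens to 92 mm and grips with 3 to 60 N. Pads are 19 mm wide; open, the fingers measure 130 mm over their backs; the gripper's body (75 mm by 190 mm) begins 47 mm behind the grasp point.
Start: joints at [1.4, 0.501, -0.427, 1.55, 0.221, 1.138, -0.21], TCP at [273.241, -589.779, 226.729] pointing down, gripper open.
Joint ranges: [-2.88, 2.88], [-0.31, 2.03], [-1.54, 1.56], [0.2, 2.42], [-1.41, 4.55], [0.19, 2.02], [-2.57, 2.57]. Speed limits (rad/s): [2.57, 2.57, 3.14, 3.14, 3.14, 3.14, 3.14].

INTERFACE

Orientations are given as a unit quaternion [w, x, y, z].
In Python, from plant import env, viewer gives the robot as it stands.
- The arm moves only by the tool drive_tool, never from a script. Its argument "motion" is a list of rows, each an object of numbers: "x", "y", "z": the shift along the tool's x, y, z in cm; "turn": the turn about the tool's z in rad; "grip": the finger opening in cm, from 0 to 9.18. A call has exactly 5 rows; each row shifts and turns the commanded pose from where the row before left it, along the tool's axes as they then stand; what a row does not reach is not made up. A row lasts 1/12 s, in which the tool goes at most 41.7 mm and 7.16 degrees, less where a joint would pass 70% of its speed; a pose out of reach is approached as far as the arm can. A call with a gripper value outside its range is refused whole. The fingers move at their own pace and stop on an object; the grip force is fixed at half the most. Time passes only in rows, so rows that do not move let the fingers close, or fill a call up. It gives the time, the measured TCP pose, the force, the opening and the grip force at its end, in the units of the state.
- env.get_obs(): the state, without advancing time (a new reading comes with each control period).
- viewer.get_image(name): name is "scene" or "top"; returns the picture (400x640x3 uint8, red, green, blue); there is no depth.
- viewer.get_calibration(name): a dict with "fx", "fy", "cx", "cy" (pixels), "rvec" (rotation vector, rad) and "tvec" (3), from world to camera coordinates, as OpenCV has them. Camera axes: x right, y down, z forward; pixel columns grow to the right and rows downward; lengths in mm; the calibration is good to about 2 mm. A picture is of the moment at which its call begins. get_calibration takes no time and is no camera call.
- env.finish_job(): hands the job in; it is judged then, once.
The state is a dict: "time_s": time; "joints": joint angles; "qd": joint speeds; "joint_efforts": joint torques, N m; "eef_pos": TCP position; "tool_rot": TCP orientation; "ft_force": force on the tool from outside, world axes, zero at the start; "wrist_torque": the same for the moment, N m; "width": finger opening in mm; "grasp_force": force on a finger pad.
Only numpy, scipy, OpenCV 4.12 (cv2) and the standard library are available. Lean on these libraries where they do the work, as an engineer would, in place of code of your own. Each camera call takes 0.05 s, during which the arm holds its last target. There are 200 camera calls.

## Working session

There is one attempt and no reset: what is moved stays moved. The work goes in short steps, Python scripts to look and compute and a tool call to move; the robot and the scene stay as the last step left them, time stands still between calls to the robot, and variables do not carry over. Pictures are saved under pics/ and viewed, at most 10 in all, crops included, and the job is handed in when it is done.

Besides the shell and the picture viewer there is one more tool, called after "Emit:" as name([rows], argument=value, ...), one row to a line, values as JSON. drive_tool: Moves the arm, as the interface text tells. Its arguments: {"type":"object","properties":{"motion":{"type":"array"}},"required":["motion"]}

```bash
mkdir -p pics; python3 - <<'E'
from plant import env, viewer
import cv2
for n in("scene","top"):
    cv2.imwrite(f"pics/{n}0.png",viewer.get_image(n)[:,:,::-1]); print(n,viewer.get_calibration(n))
o=env.get_obs();print(o)
E
```

```text
scene {'fx': 402.78575755269014, 'fy': 402.78575755269014, 'cx': 323.95376419492777, 'cy': 190.59475791396417, 'rvec': array([ 0.71938294, -2.6930608 ,  1.02960119]), 'tvec': array([397.87896582, 272.49033671, 881.26585974])}
top {'fx': 473.41299618535464, 'fy': 473.41299618535464, 'cx': 312.84196601182225, 'cy': 203.28684747911055, 'rvec': array([ 2.15445873, -2.11653127,  0.20121701]), 'tvec': array([ -61.66007741,  475.19304799, 1178.17871878])}
{'time_s': 0.1, 'joints': array([ 1.40020861,  0.5017665 , -0.42678086,  1.55133529,  0.22081322,
        1.13828664, -0.21031827]), 'qd': array([ 1.60305404e-03, -9.25034497e-04, -2.39144638e-03, -2.32354970e-03,
       -3.99375768e-04, -5.06310420e-04, -9.79536949e-05]), 'joint_efforts': array([-1.13517538e-02, -5.67873073e+01, -5.83887979e+00, -2.79911453e+01,
       -6.91838237e-02,  2.40544713e-02,  3.31482613e-05]), 'eef_pos': array([ 272.88695217, -589.25636147,  225.7761557 ]), 'tool_rot': array([-8.55679428e-04,  9.76569122e-01,  2.15202207e-01, -1.65932087e-04]), 'ft_force': array([0.14514643, 0.38752982, 0.16376667]), 'wrist_torque': array([-0.01847096,  0.02602806,  0.00715711]), 'grasp_force': 0.0, 'width': 91.727357453764}
```

View pics/scene0.png

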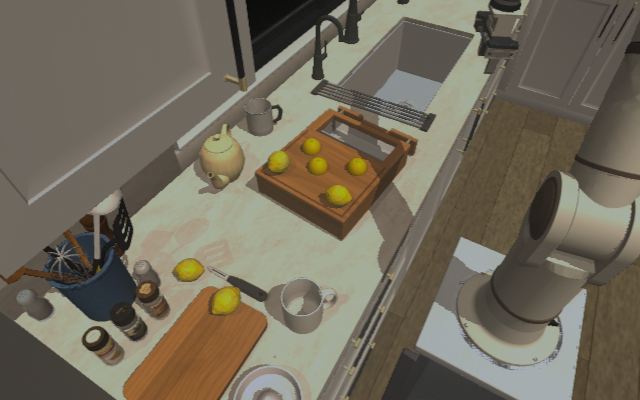

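View pics/top0.png

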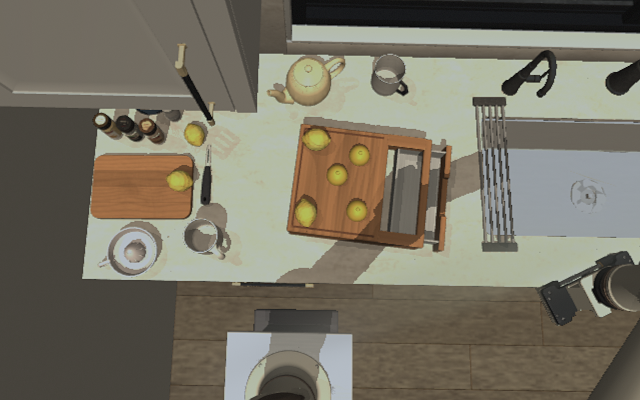

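The pictures show the board at about (290–430, 124–248) in top. The tray is pulled out to the right, to about column 445. Halves are at about (360,154), (337,174) and (357,209), whole lemons at (316,138) and (306,212). I'll enlarge a crop to read the pixels.

```bash
python3 - <<'E'
import cv2
a=cv2.imread("pics/top0.png")[110:260,275:475]
cv2.imwrite("pics/topc.png",cv2.resize(a,None,fx=4,fy=4,interpolation=cv2.INTER_CUBIC))
a=cv2.imread("pics/scene0.png")[95:245,245:445]
cv2.imwrite("pics/scc.png",cv2.resize(a,None,fx=4,fy=4,interpolation=cv2.INTER_CUBIC))
E
```

```text
(no output)
```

View pics/topc.png

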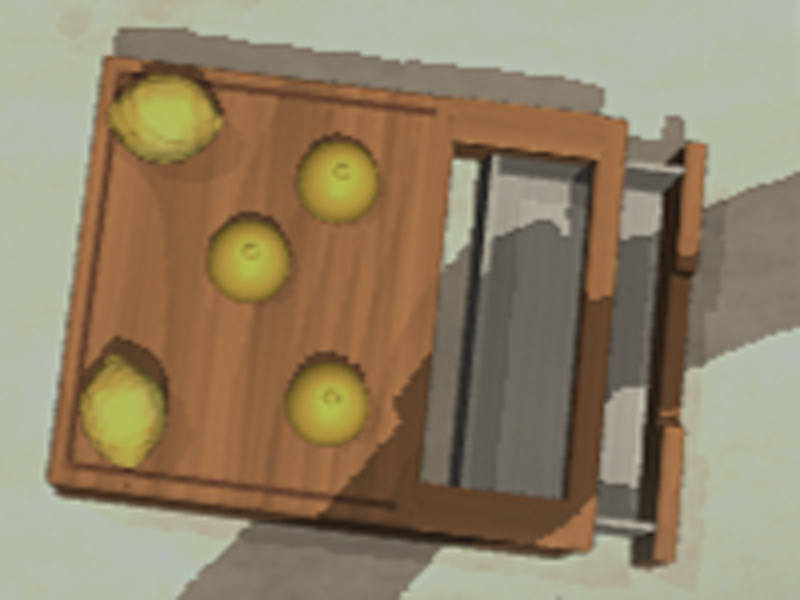

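View pics/scc.png

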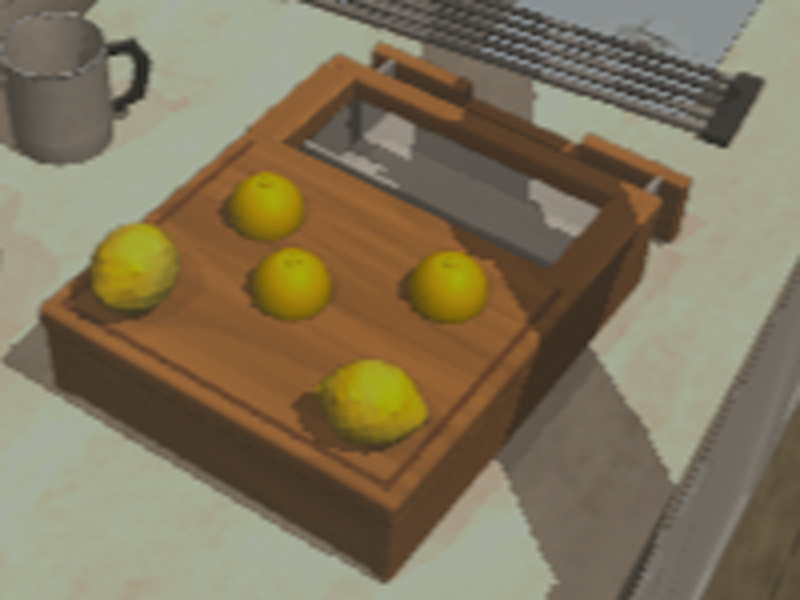

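The enlarged crops show the board's top corners in topc at (105,58), (625,120), (592,552) and (50,485). The tray front's outer top edge runs from (705,145) to (672,565). The half tips are at about (342,172), (250,250) and (331,398). In scc the corners are (42,315), (340,60), (655,200) and (388,510). I'll triangulate these.

```bash
cat > h.py <<'E'
from plant import env, viewer
import numpy as np, cv2
from scipy.spatial.transform import Rotation as R
C={n:viewer.get_calibration(n) for n in("scene","top")}
def P(n):
    c=C[n];K=np.array([[c['fx'],0,c['cx']],[0,c['fy'],c['cy']],[0,0,1]])
    return K,cv2.Rodrigues(c['rvec'])[0],np.array(c['tvec'])
def tri(ps,pt):
    M=[];
    for n in("scene","top"):
        K,r,t=P(n);M.append(K@np.c_[r,t])
    X=cv2.triangulatePoints(M[0],M[1],np.array(ps,float).T,np.array(pt,float).T);return (X[:3]/X[3]).T
def onz(n,p,z):
    K,r,t=P(n);d=(r.T@np.linalg.inv(K)@np.c_[np.array(p,float),np.ones(len(p))].T).T;c=-r.T@t
    return c+d*((z-c[2])/d[:,2])[:,None]
tc=lambda p:np.array(p)/4+[275,110]
sc=lambda p:np.array(p)/4+[245,95]
E
python3 - <<'E'
from h import *
np.set_printoptions(precision=1,suppress=True)
t=tc([(105,58),(625,120),(592,552),(50,485),(342,172),(250,250),(331,398)])
s=sc([(42,315),(340,60),(655,200),(388,510),(266,183),(293,258),(449,262)])
print(tri(s,t))
c=onz("top",t[:4],85);print(c);m=c.mean(0);print(m)
ey=(c[0]+c[3]-c[1]-c[2])[:2];ey/=np.linalg.norm(ey);ex=np.array([ey[1],-ey[0]]);ang=np.arctan2(ex[1],ex[0])
print("ang",ang,ex,ey)
B=lambda X:np.c_[(X[:,:2]-m[:2])@ex,(X[:,:2]-m[:2])@ey]
print("corners",B(c));print("halves ctr",B(onz("top",tc([(337,180),(250,258),(328,400)]),97)))
print("tips",B(onz("top",t[4:],117)))
print("whole",B(onz("top",tc([(165,117),(123,410)]),110)))
print("tray front",B(onz("top",tc([(705,145),(672,565)]),62)))
o=env.get_obs();print(R.from_quat(o['tool_rot'],scalar_first=True).as_matrix())
E
```

```text
[[ 676.6  -19.6   73.7]
 [ 641.2 -355.7   74.3]
 [ 366.  -326.4   76.6]
 [ 401.     9.4   77.5]
 [ 593.1 -168.3  112. ]
 [ 540.6 -111.7  115.2]
 [ 451.3 -161.2  113.3]]
[[ 672.9  -19.7   85. ]
 [ 638.6 -352.6   85. ]
 [ 362.4 -324.8   85. ]
 [ 397.6    8.4   85. ]]
[ 517.9 -172.1   85. ]
ang -0.10399813326266669 [ 1.  -0.1] [0.1 1. ]
corners [[ 138.3  167.7]
 [ 138.8 -166.9]
 [-138.8 -167.9]
 [-138.3  167.1]]
halves ctr [[ 72.9  12.8]
 [ 16.2  61.4]
 [-66.8   3.9]]
tips [[ 72.4  11.9]
 [ 16.3  62.7]
 [-68.9   4. ]]
whole [[ 96.1 124.5]
 [-90.4 127.8]]
tray front [[ 136.5 -225.4]
 [-138.3 -223.8]]
[[ 0.9  0.4 -0. ]
 [ 0.4 -0.9  0. ]
 [ 0.  -0.  -1. ]]
```

Emit:
drive_tool([
  {"x":0,"y":0,"z":0,"turn":-0.1035,"grip":0},
  {"x":0,"y":0,"z":0,"turn":-0.1035,"grip":0},
  {"x":0,"y":0,"z":0,"turn":-0.1035,"grip":0},
  {"x":0,"y":0,"z":0,"turn":-0.1035,"grip":0},
  {"x":0,"y":0,"z":0,"turn":-0.1035,"grip":0},
])

```text
time_s: 0.52
eef_pos: [273.0, -589.4, 226.1]
tool_rot: [-0.001, 0.888, 0.46, 0.0]
ft_force: [-0.5, -0.2, 0.7]
width: 62.7
grasp_force: 0.0
```

Emit:
drive_tool([
  {"x":0,"y":0,"z":0,"turn":-0.1035,"grip":0},
  {"x":0,"y":0,"z":0,"turn":-0.1035,"grip":0},
  {"x":0,"y":0,"z":0,"turn":-0.1035,"grip":0},
  {"x":0,"y":0,"z":0,"turn":-0.1035,"grip":0},
  {"x":0,"y":0,"z":0,"turn":-0.1035,"grip":0},
])

```text
time_s: 0.93
eef_pos: [273.0, -589.5, 226.1]
tool_rot: [-0.001, 0.741, 0.672, 0.0]
ft_force: [0.4, -0.2, -0.3]
width: 29.9
grasp_force: 0.0
```

```bash
cat >> h.py <<'E'
m=np.array([517.9,-172.1]);a=-.104;ex=np.array([np.cos(a),np.sin(a)]);ey=np.array([-ex[1],ex[0]])
def board(X):
    d=np.atleast_2d(X)[:,:2]-m;return np.c_[d@ex,d@ey]
def st():
    o=env.get_obs();M=R.from_quat(o['tool_rot'],scalar_first=True).as_matrix()
    print("t",o['time_s'],"board xy",board(o['eef_pos']).round(1),"z",o['eef_pos'][2].round(1),"yaw err",round(np.arctan2(M[1,0],M[0,0])-np.pi/2-a,3),"tilt",M[:2,2].round(3),"F",o['ft_force'].round(1),"w",round(o['width'],1))
E
python3 -c "from h import *;st();print(env.get_obs()['joints'])"
```

```text
t 0.9333 board xy [[-200.3 -440.5]] z 226.1 yaw err 0.007 tilt [-0.     0.001] F [ 0.4 -0.2 -0.3] w 29.9
[ 1.54630342  0.54616439 -0.64532618  1.54552846  0.34630815  1.16766268
  0.73679597]
```

Emit:
drive_tool([
  {"x":1.6,"y":2,"z":0,"turn":0,"grip":0},
  {"x":1.6,"y":2,"z":0,"turn":0,"grip":0},
  {"x":1.6,"y":2,"z":0,"turn":0,"grip":0},
  {"x":1.6,"y":2,"z":0,"turn":0,"grip":0},
  {"x":1.6,"y":2,"z":0,"turn":0,"grip":0},
])

```text
time_s: 1.35
eef_pos: [381.4, -519.5, 226.2]
tool_rot: [-0.0, 0.742, 0.67, 0.0]
ft_force: [-0.2, -0.3, 0.2]
width: 0.9
grasp_force: 0.0
```

Emit:
drive_tool([
  {"x":1.6,"y":2,"z":0,"turn":0,"grip":0},
  {"x":1.6,"y":2,"z":0,"turn":0,"grip":0},
  {"x":1.6,"y":2,"z":0,"turn":0,"grip":0},
  {"x":1.6,"y":2,"z":0,"turn":0,"grip":0},
  {"x":1.6,"y":2,"z":0,"turn":0,"grip":0},
])

```text
time_s: 1.77
eef_pos: [489.1, -450.1, 226.2]
tool_rot: [-0.0, 0.742, 0.67, -0.0]
ft_force: [0.5, -1.1, 0.5]
width: 0.7
grasp_force: 0.0
```

```bash
python3 -c "
from h import *;st()
i=viewer.get_image('top')[:,:,::-1][110:260,275:525];cv2.imwrite('pics/t1.png',cv2.resize(i,None,fx=3,fy=3,interpolation=2))"
```

```text
t 1.7667 board xy [[ 2.000e-01 -2.795e+02]] z 226.2 yaw err 0.002 tilt [-0.001  0.001] F [ 0.5 -1.1  0.5] w 0.7
```

View pics/t1.png

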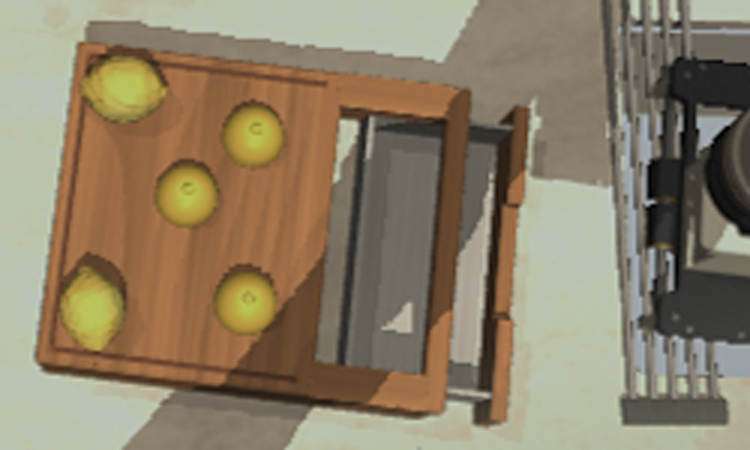

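The tray front panel is at crop (510,260), the gripper is well to its right at about (690,190), and the halves haven't moved. The sink rack starts at about column 625, so I'll move closer to the tray before going down.

Emit:
drive_tool([
  {"x":1.2,"y":0,"z":1,"turn":0,"grip":0},
  {"x":1.2,"y":0,"z":2.5,"turn":0,"grip":0},
  {"x":0,"y":0,"z":2.5,"turn":0,"grip":0},
  {"x":0,"y":0,"z":2.5,"turn":0,"grip":0},
  {"x":0,"y":0,"z":2.5,"turn":0,"grip":0},
])

```text
time_s: 2.23
eef_pos: [490.6, -426.8, 115.4]
tool_rot: [-0.0, 0.742, 0.67, -0.0]
ft_force: [0.3, -0.3, -0.2]
width: 0.1
grasp_force: 0.0
```

Emit:
drive_tool([
  {"x":0,"y":0,"z":2.4,"turn":0,"grip":0},
  {"x":0,"y":0,"z":2,"turn":0,"grip":0},
  {"x":0,"y":0,"z":2,"turn":0,"grip":0},
  {"x":0,"y":0,"z":2,"turn":0,"grip":0},
  {"x":0,"y":0,"z":0,"turn":0,"grip":0},
])

```text
time_s: 2.65
eef_pos: [487.6, -425.1, 27.9]
tool_rot: [-0.004, 0.742, 0.67, -0.001]
ft_force: [-1.2, 0.9, -1.0]
width: 0.4
grasp_force: 0.0
```

```bash
python3 -c "
from h import *;st()"
```

```text
t 2.65 board xy [[  -3.8 -254.8]] z 27.9 yaw err 0.002 tilt [-0.006  0.005] F [-1.2  0.9 -1. ] w 0.4
```

Emit:
drive_tool([
  {"x":0.6,"y":0.3,"z":-0.4,"turn":0,"grip":0},
  {"x":0.8,"y":0,"z":0,"turn":0,"grip":0},
  {"x":0.8,"y":0,"z":0,"turn":0,"grip":0},
  {"x":0.8,"y":0,"z":0,"turn":0,"grip":0},
  {"x":0.8,"y":0,"z":0,"turn":0,"grip":0},
])

```text
time_s: 3.07
eef_pos: [499.2, -389.6, 38.5]
tool_rot: [0.002, 0.742, 0.67, 0.0]
ft_force: [0.6, -2.2, 1.0]
width: 0.0
grasp_force: 1.0
```

Emit:
drive_tool([
  {"x":0.6,"y":0,"z":0,"turn":0,"grip":0},
  {"x":0.5,"y":0,"z":0,"turn":0,"grip":0},
  {"x":0.4,"y":0,"z":0,"turn":0,"grip":0},
  {"x":0.3,"y":0,"z":0,"turn":0,"grip":0},
  {"x":0,"y":0,"z":0,"turn":0,"grip":0},
])

```text
time_s: 3.48
eef_pos: [499.5, -370.6, 36.6]
tool_rot: [-0.0, 0.742, 0.67, 0.0]
ft_force: [-0.4, 0.7, 0.4]
width: 0.6
grasp_force: 0.0
```

```bash
python3 -c "
from h import *;st()"
```

```text
t 3.4833 board xy [[   2.3 -199.3]] z 36.6 yaw err 0.003 tilt [-0.001  0.001] F [-0.4  0.7  0.4] w 0.6
```

Emit:
drive_tool([
  {"x":0.2,"y":0,"z":0.2,"turn":0,"grip":0},
  {"x":0.2,"y":0,"z":0.2,"turn":0,"grip":0},
  {"x":0.2,"y":0,"z":0,"turn":0,"grip":0},
  {"x":0.2,"y":0,"z":0,"turn":0,"grip":0},
  {"x":0,"y":0,"z":0,"turn":0,"grip":0},
])

```text
time_s: 3.9
eef_pos: [499.6, -366.1, 32.1]
tool_rot: [0.001, 0.743, 0.67, -0.001]
ft_force: [1.1, -5.5, -3.4]
width: 0.8
grasp_force: 3.0
```

```bash
python3 -c "
from h import *;st()"
```

```text
t 3.9 board xy [[   1.9 -194.9]] z 32.1 yaw err 0.0 tilt [-0.    -0.002] F [ 1.1 -5.5 -3.4] w 0.8
```

Emit:
drive_tool([
  {"x":0.3,"y":0,"z":0,"turn":0,"grip":0},
  {"x":0,"y":0,"z":0,"turn":0,"grip":0},
  {"x":0,"y":0,"z":0,"turn":0,"grip":0},
  {"x":0,"y":0,"z":0,"turn":0,"grip":0},
  {"x":0,"y":0,"z":0,"turn":0,"grip":0},
])

```text
time_s: 4.32
eef_pos: [499.6, -366.1, 32.2]
tool_rot: [0.002, 0.743, 0.669, -0.002]
ft_force: [1.4, -11.8, -6.5]
width: 0.3
grasp_force: 5.6
```

```bash
python3 -c "
from h import *;st()"
```

```text
t 4.3167 board xy [[   1.9 -194.9]] z 32.2 yaw err -0.002 tilt [ 0.    -0.005] F [  1.4 -11.8  -6.5] w 0.3
```

Emit:
drive_tool([
  {"x":-1,"y":0,"z":0,"turn":0,"grip":0},
  {"x":-2,"y":0,"z":0,"turn":0,"grip":0},
  {"x":-1,"y":0,"z":-1,"turn":0,"grip":0},
  {"x":0,"y":0,"z":-3,"turn":0,"grip":0},
  {"x":0,"y":0,"z":-3,"turn":0,"grip":0},
])

```text
time_s: 4.73
eef_pos: [494.9, -400.3, 102.1]
tool_rot: [-0.002, 0.743, 0.669, 0.0]
ft_force: [0.4, -0.4, -0.4]
width: 0.3
grasp_force: 0.0
```

Emit:
drive_tool([
  {"x":0,"y":0,"z":-3,"turn":0,"grip":0},
  {"x":0,"y":0,"z":-3,"turn":0,"grip":0},
  {"x":0,"y":0,"z":-3,"turn":0,"grip":0},
  {"x":0,"y":0,"z":-1,"turn":0,"grip":0},
  {"x":0,"y":0,"z":0,"turn":0,"grip":0},
])

```text
time_s: 5.15
eef_pos: [498.7, -401.2, 206.8]
tool_rot: [0.003, 0.742, 0.67, 0.001]
ft_force: [0.6, 0.7, -0.9]
width: 0.2
grasp_force: 0.0
```

```bash
python3 -c "
from h import *;st()
i=viewer.get_image('top')[:,:,::-1][110:260,275:475];cv2.imwrite('pics/t2.png',cv2.resize(i,None,fx=4,fy=4,interpolation=2))"
```

```text
t 5.15 board xy [[   4.6 -229.8]] z 206.8 yaw err 0.002 tilt [ 0.005 -0.004] F [ 0.6  0.7 -0.9] w 0.2
```

View pics/t2.png

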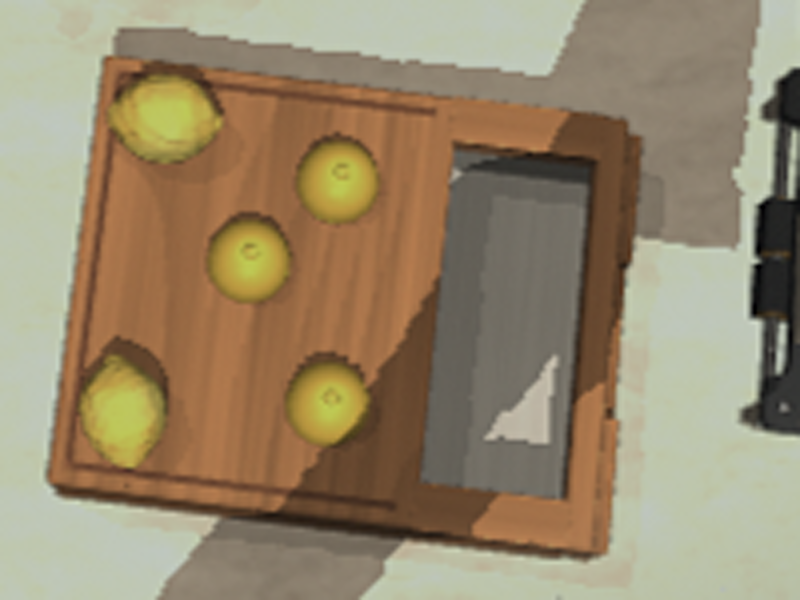

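The tray is home: the whole opening shows tray floor and the panel sits against the board end at about (625,250). The halves are unmoved at (337,180), (250,258) and (328,400). Next I sweep half_a.

Emit:
drive_tool([
  {"x":2.8,"y":-0.7,"z":0,"turn":0,"grip":0},
  {"x":2.9,"y":-0.7,"z":0,"turn":0,"grip":0},
  {"x":2.9,"y":-0.7,"z":0,"turn":0,"grip":0},
  {"x":2.9,"y":-0.7,"z":0,"turn":0,"grip":0},
  {"x":2.9,"y":-0.7,"z":0,"turn":0,"grip":0},
])

```text
time_s: 5.62
eef_pos: [474.5, -251.7, 200.4]
tool_rot: [-0.002, 0.742, 0.67, -0.0]
ft_force: [0.9, -0.6, 0.3]
width: 0.2
grasp_force: 0.0
```

Emit:
drive_tool([
  {"x":2.9,"y":-0.7,"z":0,"turn":0,"grip":0},
  {"x":2.9,"y":-0.7,"z":0,"turn":0,"grip":0},
  {"x":2.9,"y":-0.7,"z":0,"turn":0,"grip":0},
  {"x":2.9,"y":-0.7,"z":0,"turn":0,"grip":0},
  {"x":2.6,"y":-0.7,"z":0,"turn":0,"grip":0},
])

```text
time_s: 6.03
eef_pos: [454.1, -106.7, 200.9]
tool_rot: [-0.002, 0.742, 0.67, -0.001]
ft_force: [-0.7, -0.1, 0.6]
width: 0.1
grasp_force: 0.0
```

Emit:
drive_tool([
  {"x":0,"y":0,"z":2,"turn":0,"grip":0},
  {"x":0,"y":0,"z":2.5,"turn":0,"grip":0},
  {"x":0,"y":0,"z":2.5,"turn":0,"grip":0},
  {"x":0,"y":0,"z":1.5,"turn":0,"grip":0},
  {"x":0,"y":0,"z":0,"turn":0,"grip":0},
])

```text
time_s: 6.45
eef_pos: [451.7, -107.8, 113.3]
tool_rot: [-0.004, 0.742, 0.67, -0.002]
ft_force: [0.3, 0.3, 0.4]
width: 0.7
grasp_force: 0.0
```

```bash
python3 -c "
from h import *;st()"
```

```text
t 6.45 board xy [[-72.5  57.1]] z 113.3 yaw err 0.002 tilt [-0.009  0.004] F [0.3 0.3 0.4] w 0.7
```

Emit:
drive_tool([
  {"x":0,"y":0.3,"z":0.8,"turn":0,"grip":0},
  {"x":0,"y":0,"z":0.8,"turn":0,"grip":0},
  {"x":0,"y":0,"z":0.6,"turn":0,"grip":0},
  {"x":0,"y":0,"z":0,"turn":0,"grip":0},
  {"x":0,"y":0,"z":0,"turn":0,"grip":0},
])

```text
time_s: 6.87
eef_pos: [459.1, -109.2, 95.7]
tool_rot: [-0.0, 0.742, 0.67, -0.0]
ft_force: [0.4, 0.3, 0.1]
width: 0.4
grasp_force: 0.0
```

```bash
python3 -c "
from h import *;st()"
```

```text
t 6.8667 board xy [[-65.   56.5]] z 95.7 yaw err 0.002 tilt [-0.  0.] F [0.4 0.3 0.1] w 0.4
```

Emit:
drive_tool([
  {"x":-0.5,"y":-0.2,"z":0.4,"turn":0,"grip":0},
  {"x":-0.8,"y":0,"z":0,"turn":0,"grip":0},
  {"x":-1,"y":0,"z":0,"turn":0,"grip":0},
  {"x":-1,"y":0,"z":0,"turn":0,"grip":0},
  {"x":-1,"y":0,"z":0,"turn":0,"grip":0},
])

```text
time_s: 7.28
eef_pos: [452.7, -153.5, 91.9]
tool_rot: [0.0, 0.743, 0.67, -0.0]
ft_force: [-0.9, -0.2, 0.0]
width: 0.8
grasp_force: 0.2
```

Emit:
drive_tool([
  {"x":-1,"y":0,"z":0,"turn":0,"grip":0},
  {"x":-1,"y":0,"z":0,"turn":0,"grip":0},
  {"x":-1,"y":0,"z":0,"turn":0,"grip":0},
  {"x":-0.8,"y":0,"z":0,"turn":0,"grip":0},
  {"x":-0.5,"y":0,"z":0,"turn":0,"grip":0},
])

```text
time_s: 7.7
eef_pos: [448.2, -196.0, 91.7]
tool_rot: [0.0, 0.743, 0.67, -0.0]
ft_force: [-0.7, 0.7, 0.9]
width: 0.8
grasp_force: 0.4
```

```bash
python3 -c "
from h import *;st()
i=viewer.get_image('scene')[:,:,::-1][80:250,225:450];cv2.imwrite('pics/s3.png',cv2.resize(i,None,fx=3,fy=3,interpolation=2))"
```

```text
t 7.7 board xy [[-66.8 -31. ]] z 91.7 yaw err 0.001 tilt [ 0. -0.] F [-0.7  0.7  0.9] w 0.8
```

View pics/s3.png

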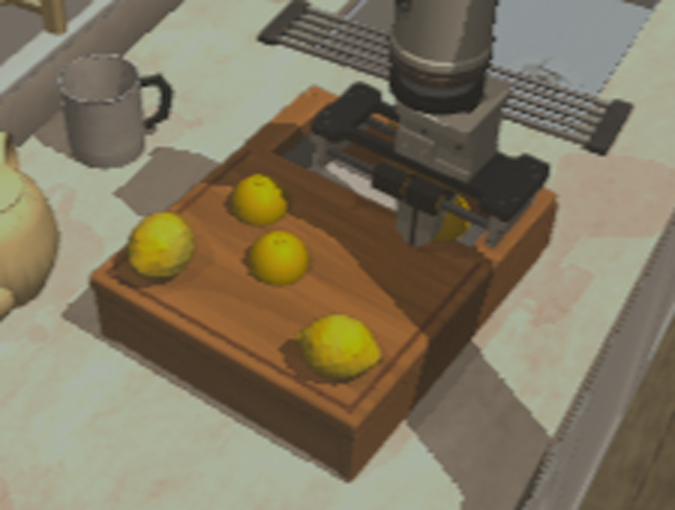

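The picture shows half_a just ahead of the fingers at the opening's edge, around (455,215). The other halves and the whole lemons are undisturbed, so I continue the sweep.

Emit:
drive_tool([
  {"x":-0.6,"y":0,"z":0,"turn":0,"grip":0},
  {"x":-0.7,"y":0,"z":0,"turn":0,"grip":0},
  {"x":-0.8,"y":0,"z":0,"turn":0,"grip":0},
  {"x":-0.8,"y":0,"z":0,"turn":0,"grip":0},
  {"x":-0.8,"y":0,"z":0,"turn":0,"grip":0},
])

```text
time_s: 8.17
eef_pos: [444.5, -232.2, 91.7]
tool_rot: [0.0, 0.742, 0.67, -0.0]
ft_force: [0.3, 0.4, 0.5]
width: 0.8
grasp_force: 0.0
```

Emit:
drive_tool([
  {"x":-0.7,"y":0,"z":0,"turn":0,"grip":0},
  {"x":-0.6,"y":0,"z":0,"turn":0,"grip":0},
  {"x":0,"y":0,"z":0,"turn":0,"grip":0},
  {"x":0,"y":0,"z":0,"turn":0,"grip":0},
  {"x":0,"y":0,"z":-2,"turn":0,"grip":0},
])

```text
time_s: 8.58
eef_pos: [440.9, -242.9, 109.2]
tool_rot: [-0.003, 0.742, 0.67, -0.001]
ft_force: [-0.2, -0.2, 0.3]
width: 0.3
grasp_force: 0.0
```

Emit:
drive_tool([
  {"x":0,"y":0,"z":-3,"turn":0,"grip":0},
  {"x":0,"y":0,"z":-3,"turn":0,"grip":0},
  {"x":0.5,"y":1.5,"z":0,"turn":0,"grip":0},
  {"x":2,"y":2,"z":0,"turn":0,"grip":0},
  {"x":2,"y":2,"z":0,"turn":0,"grip":0},
])

```text
time_s: 9.0
eef_pos: [503.1, -205.8, 172.5]
tool_rot: [0.001, 0.743, 0.669, -0.0]
ft_force: [0.7, -0.6, 0.0]
width: -0.0
grasp_force: 0.0
```

```bash
python3 -c "
from h import *;st()
a=viewer.get_image('scene')[:,:,::-1][80:250,225:450];b=viewer.get_image('top')[:,:,::-1][100:270,275:475];cv2.imwrite('pics/s4.png',cv2.resize(np.hstack([a,b]),None,fx=1.88,fy=1.88,interpolation=2))"
```

```text
t 9.0 board xy [[-11.2 -35.1]] z 172.5 yaw err -0.001 tilt [ 0.001 -0.002] F [ 0.7 -0.6  0. ] w -0.0
```

View pics/s4.png

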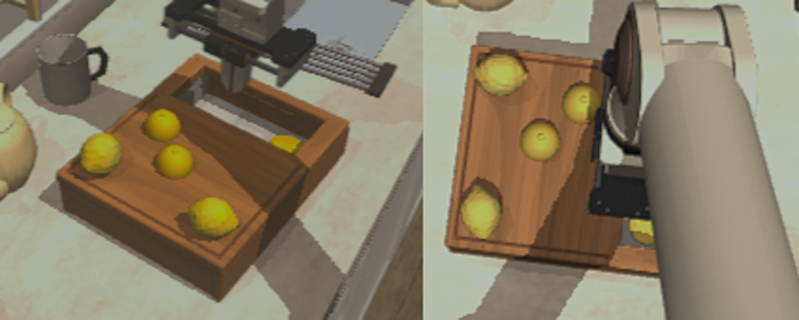

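half_a lies in the tray, at about (286,143) in the left view, and half_b and half_c haven't moved. Next is half_c.

Emit:
drive_tool([
  {"x":1.9,"y":1.7,"z":0,"turn":0,"grip":0},
  {"x":1.9,"y":1.7,"z":0,"turn":0,"grip":0},
  {"x":1.9,"y":1.7,"z":0,"turn":0,"grip":0},
  {"x":1.9,"y":1.7,"z":0,"turn":0,"grip":0},
  {"x":1.9,"y":1.6,"z":0,"turn":0,"grip":0},
])

```text
time_s: 9.52
eef_pos: [596.2, -118.3, 171.5]
tool_rot: [-0.0, 0.742, 0.67, -0.0]
ft_force: [1.5, -0.2, -0.8]
width: 0.6
grasp_force: 0.0
```

Emit:
drive_tool([
  {"x":0,"y":0,"z":0,"turn":0,"grip":0},
  {"x":0,"y":0,"z":0,"turn":0,"grip":0},
  {"x":0,"y":0,"z":1,"turn":0,"grip":0},
  {"x":0,"y":0,"z":1,"turn":0,"grip":0},
  {"x":0,"y":0,"z":1,"turn":0,"grip":0},
])

```text
time_s: 9.93
eef_pos: [594.5, -120.8, 140.3]
tool_rot: [-0.0, 0.743, 0.669, -0.001]
ft_force: [0.6, 0.3, -0.3]
width: 0.4
grasp_force: 0.0
```

```bash
python3 -c "
from h import *;st()"
```

```text
t 9.9333 board xy [[70.9 59. ]] z 140.3 yaw err 0.0 tilt [-0.001 -0.001] F [ 0.6  0.3 -0.3] w 0.4
```

Emit:
drive_tool([
  {"x":0,"y":0.2,"z":1.3,"turn":0,"grip":0},
  {"x":0,"y":0,"z":1.3,"turn":0,"grip":0},
  {"x":0,"y":0,"z":1.2,"turn":0,"grip":0},
  {"x":0,"y":0,"z":0.9,"turn":0,"grip":0},
  {"x":0,"y":0,"z":0,"turn":0,"grip":0},
])

```text
time_s: 10.35
eef_pos: [596.0, -119.2, 91.9]
tool_rot: [-0.002, 0.742, 0.67, -0.001]
ft_force: [-1.0, 0.1, -0.3]
width: 0.2
grasp_force: 0.0
```

```bash
python3 -c "
from h import *;st()"
```

```text
t 10.35 board xy [[72.1 60.7]] z 91.9 yaw err 0.002 tilt [-0.004  0.001] F [-1.   0.1 -0.3] w 0.2
```

Emit:
drive_tool([
  {"x":-0.5,"y":0,"z":0,"turn":0,"grip":0},
  {"x":-0.8,"y":0,"z":0,"turn":0,"grip":0},
  {"x":-1,"y":0,"z":0,"turn":0,"grip":0},
  {"x":-1,"y":0,"z":0,"turn":0,"grip":0},
  {"x":-1,"y":0,"z":0,"turn":0,"grip":0},
])

```text
time_s: 10.77
eef_pos: [593.6, -164.1, 95.4]
tool_rot: [0.001, 0.743, 0.67, 0.0]
ft_force: [0.9, -0.3, 0.3]
width: 0.6
grasp_force: 0.3
```

Emit:
drive_tool([
  {"x":-1,"y":0,"z":0,"turn":0,"grip":0},
  {"x":-1,"y":0,"z":0,"turn":0,"grip":0},
  {"x":-1,"y":0,"z":0,"turn":0,"grip":0},
  {"x":-0.8,"y":0,"z":0,"turn":0,"grip":0},
  {"x":-0.7,"y":0,"z":0,"turn":0,"grip":0},
])

```text
time_s: 11.18
eef_pos: [588.6, -208.3, 94.7]
tool_rot: [0.0, 0.743, 0.67, -0.0]
ft_force: [0.1, 0.2, -0.3]
width: 0.4
grasp_force: 0.3
```

Emit:
drive_tool([
  {"x":-0.7,"y":0,"z":0,"turn":0,"grip":0},
  {"x":-0.7,"y":0,"z":0,"turn":0,"grip":0},
  {"x":-0.8,"y":0,"z":0,"turn":0,"grip":0},
  {"x":-0.8,"y":0,"z":0,"turn":0,"grip":0},
  {"x":-0.8,"y":0,"z":0,"turn":0,"grip":0},
])

```text
time_s: 11.6
eef_pos: [584.9, -245.4, 94.7]
tool_rot: [-0.0, 0.742, 0.67, -0.0]
ft_force: [-0.0, -1.4, 0.8]
width: 0.4
grasp_force: 0.0
```

Emit:
drive_tool([
  {"x":-0.7,"y":0,"z":0,"turn":0,"grip":0},
  {"x":-0.6,"y":0,"z":0,"turn":0,"grip":0},
  {"x":0,"y":0,"z":0,"turn":0,"grip":0},
  {"x":0,"y":0,"z":0,"turn":0,"grip":0},
  {"x":0,"y":0,"z":-2,"turn":0,"grip":0},
])

```text
time_s: 12.02
eef_pos: [580.9, -256.4, 111.2]
tool_rot: [-0.003, 0.742, 0.67, -0.001]
ft_force: [-0.4, 0.1, -0.6]
width: 0.5
grasp_force: 0.0
```

Emit:
drive_tool([
  {"x":0,"y":0,"z":-3,"turn":0,"grip":0},
  {"x":0,"y":0,"z":-3,"turn":0,"grip":0},
  {"x":2,"y":-1.5,"z":0,"turn":0,"grip":0},
  {"x":2.5,"y":-1.5,"z":0,"turn":0,"grip":0},
  {"x":2.5,"y":-1.5,"z":0,"turn":0,"grip":0},
])

```text
time_s: 12.43
eef_pos: [545.9, -182.4, 175.4]
tool_rot: [0.001, 0.742, 0.67, 0.0]
ft_force: [0.1, -0.5, -0.5]
width: 0.4
grasp_force: 0.0
```

```bash
python3 -c "
from h import *;st()
a=viewer.get_image('scene')[:,:,::-1][80:250,225:450];b=viewer.get_image('top')[:,:,::-1][100:270,275:475];cv2.imwrite('pics/s5.png',cv2.resize(np.hstack([a,b]),None,fx=1.88,fy=1.88,interpolation=2))"
```

```text
t 12.4333 board xy [[28.9 -7.3]] z 175.4 yaw err 0.001 tilt [ 0.001 -0.   ] F [ 0.1 -0.5 -0.5] w 0.4
```

View pics/s5.png

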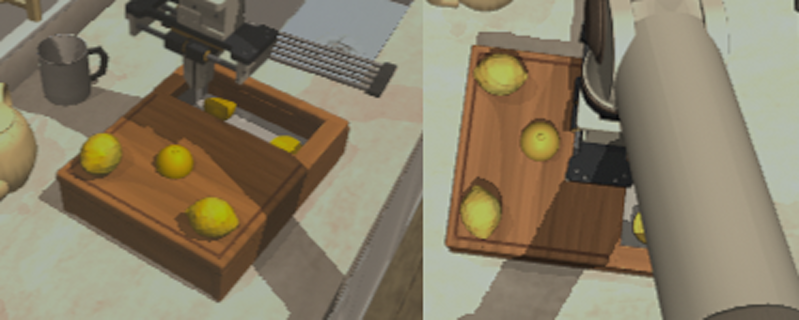

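half_c has dropped into the opening at about (220,107), half_a is at (286,143) and half_b is unmoved at (175,160). Next is half_b.

Emit:
drive_tool([
  {"x":2.4,"y":-0.3,"z":0,"turn":0,"grip":0},
  {"x":2.4,"y":-0.3,"z":0,"turn":0,"grip":0},
  {"x":2.4,"y":-0.3,"z":0,"turn":0,"grip":0},
  {"x":2.4,"y":-0.3,"z":0,"turn":0,"grip":0},
  {"x":2.2,"y":-0.1,"z":0,"turn":0,"grip":0},
])

```text
time_s: 12.95
eef_pos: [544.9, -62.8, 174.9]
tool_rot: [-0.0, 0.742, 0.671, 0.0]
ft_force: [0.8, 0.5, -1.2]
width: 0.4
grasp_force: 0.0
```

Emit:
drive_tool([
  {"x":0,"y":0,"z":0,"turn":0,"grip":0},
  {"x":0,"y":0,"z":0,"turn":0,"grip":0},
  {"x":0,"y":0,"z":1,"turn":0,"grip":0},
  {"x":0,"y":0,"z":1,"turn":0,"grip":0},
  {"x":0,"y":0,"z":0,"turn":0,"grip":0},
])

```text
time_s: 13.37
eef_pos: [543.3, -66.3, 152.0]
tool_rot: [-0.001, 0.743, 0.669, -0.002]
ft_force: [-0.1, -0.0, -0.9]
width: 0.4
grasp_force: 0.0
```

```bash
python3 -c "
from h import *;st()"
```

```text
t 13.3667 board xy [[ 14.2 107.8]] z 152.0 yaw err -0.0 tilt [-0.004  0.   ] F [-0.1 -0.  -0.9] w 0.4
```

Emit:
drive_tool([
  {"x":0,"y":0,"z":1.6,"turn":0,"grip":0},
  {"x":0,"y":0,"z":1.6,"turn":0,"grip":0},
  {"x":0,"y":0,"z":1.5,"turn":0,"grip":0},
  {"x":0,"y":0,"z":1.1,"turn":0,"grip":0},
  {"x":0,"y":0,"z":0,"turn":0,"grip":0},
])

```text
time_s: 13.78
eef_pos: [543.0, -65.5, 94.0]
tool_rot: [-0.002, 0.743, 0.67, -0.002]
ft_force: [0.2, -0.1, 0.1]
width: 0.5
grasp_force: 0.0
```

```bash
python3 -c "
from h import *;st()"
```

```text
t 13.7833 board xy [[ 13.9 108.7]] z 94.0 yaw err 0.001 tilt [-0.005  0.001] F [ 0.2 -0.1  0.1] w 0.5
```

Emit:
drive_tool([
  {"x":-0.5,"y":0.1,"z":0.2,"turn":0,"grip":0},
  {"x":-0.8,"y":0,"z":0,"turn":0,"grip":0},
  {"x":-1,"y":0,"z":0,"turn":0,"grip":0},
  {"x":-1,"y":0,"z":0,"turn":0,"grip":0},
  {"x":-1,"y":0,"z":0,"turn":0,"grip":0},
])

```text
time_s: 14.2
eef_pos: [542.0, -109.4, 95.4]
tool_rot: [0.001, 0.743, 0.67, 0.0]
ft_force: [-0.6, 0.2, 0.6]
width: 0.6
grasp_force: 0.3
```

Emit:
drive_tool([
  {"x":-1,"y":0,"z":0,"turn":0,"grip":0},
  {"x":-1,"y":0,"z":0,"turn":0,"grip":0},
  {"x":-1,"y":0,"z":0,"turn":0,"grip":0},
  {"x":-1,"y":0,"z":0,"turn":0,"grip":0},
  {"x":-1,"y":0,"z":0,"turn":0,"grip":0},
])

```text
time_s: 14.62
eef_pos: [536.5, -158.4, 94.8]
tool_rot: [0.0, 0.742, 0.67, 0.0]
ft_force: [-0.3, 0.9, 1.2]
width: 0.4
grasp_force: 0.5
```

Emit:
drive_tool([
  {"x":-1,"y":0,"z":0,"turn":0,"grip":0},
  {"x":-1,"y":0,"z":0,"turn":0,"grip":0},
  {"x":-1,"y":0,"z":0,"turn":0,"grip":0},
  {"x":-0.8,"y":0,"z":0,"turn":0,"grip":0},
  {"x":-0.7,"y":0,"z":0,"turn":0,"grip":0},
])

```text
time_s: 15.03
eef_pos: [531.8, -203.3, 94.7]
tool_rot: [-0.0, 0.742, 0.67, -0.0]
ft_force: [1.1, 1.0, 0.4]
width: 0.4
grasp_force: 0.5
```

Emit:
drive_tool([
  {"x":-0.7,"y":0,"z":0,"turn":0,"grip":0},
  {"x":-0.7,"y":0,"z":0,"turn":0,"grip":0},
  {"x":-0.8,"y":0,"z":0,"turn":0,"grip":0},
  {"x":-0.8,"y":0,"z":0,"turn":0,"grip":0},
  {"x":-0.8,"y":0,"z":0,"turn":0,"grip":0},
])

```text
time_s: 15.45
eef_pos: [528.0, -240.8, 94.7]
tool_rot: [-0.0, 0.742, 0.67, -0.0]
ft_force: [-0.7, 0.7, 0.6]
width: 0.4
grasp_force: 0.0
```

Emit:
drive_tool([
  {"x":-0.7,"y":0,"z":0,"turn":0,"grip":0},
  {"x":-0.6,"y":0,"z":0,"turn":0,"grip":0},
  {"x":0,"y":0,"z":0,"turn":0,"grip":0},
  {"x":0,"y":0,"z":0,"turn":0,"grip":0},
  {"x":0,"y":0,"z":-2,"turn":0,"grip":0},
])

```text
time_s: 15.87
eef_pos: [524.2, -251.5, 111.7]
tool_rot: [-0.003, 0.742, 0.67, -0.001]
ft_force: [-0.2, -0.5, -0.1]
width: 0.4
grasp_force: 0.0
```

Emit:
drive_tool([
  {"x":0,"y":0,"z":-3,"turn":0,"grip":0},
  {"x":0,"y":0,"z":-4,"turn":0,"grip":0},
  {"x":-3,"y":0,"z":-3,"turn":0,"grip":0},
  {"x":-4,"y":0,"z":0,"turn":0,"grip":0},
  {"x":-4,"y":0,"z":0,"turn":0,"grip":0},
])

```text
time_s: 16.28
eef_pos: [518.2, -361.6, 217.8]
tool_rot: [0.003, 0.741, 0.672, 0.001]
ft_force: [0.6, -1.8, 0.7]
width: 0.4
grasp_force: 0.0
```

Emit:
drive_tool([
  {"x":-3,"y":-2,"z":0,"turn":0,"grip":0},
  {"x":-3,"y":-2,"z":0,"turn":0,"grip":0},
  {"x":-2,"y":-2,"z":0,"turn":0,"grip":0},
  {"x":-1,"y":-1,"z":0,"turn":0,"grip":0},
  {"x":0,"y":0,"z":0,"turn":0,"grip":0},
])

```text
time_s: 16.7
eef_pos: [433.4, -447.1, 213.6]
tool_rot: [-0.001, 0.744, 0.668, -0.001]
ft_force: [-0.2, -0.1, 0.5]
width: 0.5
grasp_force: 0.0
```

```bash
python3 -c "
from h import *;st()
a=viewer.get_image('scene')[:,:,::-1][80:250,225:450];b=viewer.get_image('top')[:,:,::-1][100:270,275:475];cv2.imwrite('pics/s6.png',cv2.resize(np.hstack([a,b]),None,fx=1.88,fy=1.88,interpolation=2))"
```

```text
t 16.7 board xy [[ -55.5 -282.3]] z 213.6 yaw err -0.004 tilt [-0.002 -0.001] F [-0.2 -0.1  0.5] w 0.5
```

View pics/s6.png

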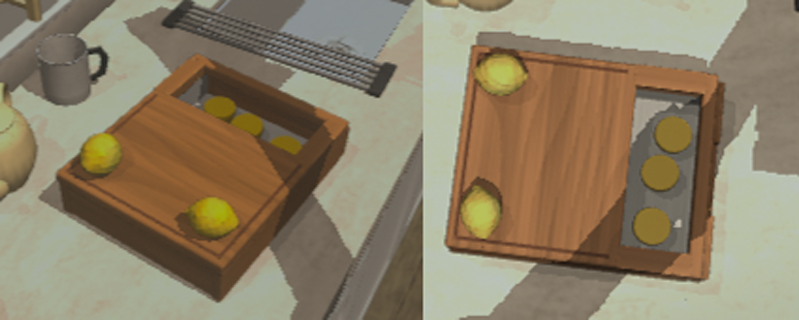

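All three halves lie cut face up in the tray, at about (673,133), (660,172) and (652,226) in the top view. The whole lemons and mug are in place. Before handing in, I'll check numerically that the panel edge hasn't moved.

Emit:
drive_tool([
  {"x":0,"y":0,"z":0,"turn":0,"grip":0},
  {"x":0,"y":0,"z":0,"turn":0,"grip":0},
  {"x":0,"y":0,"z":0,"turn":0,"grip":0},
  {"x":0,"y":0,"z":0,"turn":0,"grip":0},
  {"x":0,"y":0,"z":0,"turn":0,"grip":0},
])

```text
time_s: 17.22
eef_pos: [437.6, -443.4, 214.3]
tool_rot: [0.0, 0.742, 0.671, 0.0]
ft_force: [-0.7, -0.5, -0.0]
width: 0.5
grasp_force: 0.0
```

```bash
python3 -c "
from h import *;st()
n=viewer.get_image('top')[:,:,::-1].astype(float);o=cv2.resize(cv2.imread('pics/t2.png'),(200,150),interpolation=cv2.INTER_AREA).astype(float)
for r in (150,158,225,232,240):
  for im in (n[r,415:440],o[r-110,140:165]):
    print(r,((im[:,2]-im[:,0])/im.sum(1)*100).round().astype(int))
"
```

```text
t 17.2167 board xy [[ -51.7 -278.2]] z 214.3 yaw err 0.003 tilt [0. 0.] F [-0.7 -0.5 -0. ] w 0.5
150 [19 19 19 21 24 24 24 24 22 26 26 26 26 26 25 25 25 25 26 27 10  7  7  8
  7]
150 [16 18 17 18 19 20 20 20 23 24 25 26 25 25 25 25 25 26 27 25 10  7  7  8
  7]
158 [ 4  4  4  5  5  4  5 11 25 25 25 25 25 26 26 25 25 26 27 13  8  7  7  7
  7]
158 [ 4  4  4  4  4  4  5 11 25 25 25 25 25 25 25 25 24 26 26 14  8  7  7  7
  7]
225 [ 5  8 27 25 25 24 25 25 26 25 26 26 26 22  7  5  6  5  5  5  5  3  3  3
  4]
225 [ 5  9 25 26 26 26 26 26 26 26 25 26 27 21  7  5  5  5  5  5  5  3  3  3
  3]
232 [ 6 20 26 26 26 26 26 26 26 25 25 26 27  9  5  5  5  5  5  5  4  3  3  2
  2]
232 [ 6 20 25 26 26 26 26 26 25 25 25 26 26 10  5  5  5  5  5  5  4  3  3  2
  2]
240 [25 25 25 25 25 25 25 25 24 24 25 26 15  4  3  4  3  3  3  3  1  1  1  1
  1]
240 [25 25 25 25 25 25 25 25 25 24 25 26 14  5  3  3  3  3  3  3  1  1  1  1
  1]
```

The panel edge hasn't moved, so the tray is still home. I'm handing in.

```bash
python3 -c "
from plant import env;print(env.finish_job())"
```

```text
the job is handed in; nothing more can be done
None
```

I pushed the tray home and swept all three halves through the opening into it; the last camera check showed the whole lemons and mug in place and the tray still home. The job is handed in, but the hand-in returned no verdict.

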